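# Empty the scoop tray of headboard buttons into the bowl

### The arm

A 7-joint arm with a two-finger parallel gripper is mounted at the origin on the work surface. World frame = base frame: x ahead of the robot, y to its left, z up, the work surface at z = 0. Lengths are in m, angles in degrees, forces in N, time in s.
With the tool pointing down it reaches from about 0.4 to 0.875 m from the base axis. Payload 4.4 kg.
Tool frame: the origin (TCP) lies at the very end of the fingers, on their centre line; the grasp point (between the pads) lies 19 mm behind it; z points along the fingers, y is the line along which they close (so a half turn about z gives the same grasp; the last joint's range is limited). The gripper opens to 85 mm and grips with 20 to 120 N. Pads are 22 mm wide; open, the fingers measure 114 mm over their backs; the gripper's body (76 mm by 85 mm) begins 54 mm behind the grasp point. The pads swing forward as they close: fully open they stand 13 mm farther back than shut.
Start: joints at [-73.843, 36.005, 2.206, 86.941, -1.547, 57.084, -1.146], TCP at [0.222, 0.611, 0.231] pointing down, gripper open.
Joint ranges: [-175.42, 175.42], [-21.48, 121.26], [-71.46, 75.88], [10.55, 141.38], [-63.04, 243.04], [13.31, 113.54], [-168.57, 168.57]. Speed limits (degrees/s): [147.25, 147.25, 180, 180, 180, 180, 180].

### API

Orientations are given as [roll, pitch, yaw] about the fixed x, y, z axes, in that order (R = Rz(yaw) Ry(pitch) Rx(roll)).
In Python, from cell import robot, eyes gives the robot as it stands.
- The arm moves only by the tool servo_tool, never from a script. Its argument "rows" is a list of rows, each a list of 7 numbers: the turn, a rotation vector about the tool's x, y, z in rad, then the shift along the tool's x, y, z in m, then the opening, from 0 (shut) to 1 (fully open). In form: [[rx, ry, rz, x, y, z, gripper], ...]. A call has 1 to 5 rows; each row is the pose to reach, as a shift and turn from the pose commanded when the call began, along the tool's axes at that moment; what a row does not reach only later rows make up. A row lasts 1/8 s, in which the tool goes at most 62.5 mm and 10.7 degrees, less where a joint would pass 70% of its speed; a pose out of reach is approached as far as the arm can. A call with a gripper value outside its range is refused whole. The fingers move at their own pace and stop on an object; "grip_force" is the grip in N (left out, the last holds). Time passes only in rows, so rows that repeat a pose let the fingers close. It gives the time, the measured TCP pose, the force, the opening and the grip force at its end, in the units of the state.
- robot.sense(): the state, without advancing time (a new reading comes with each control period).
- eyes.camera(name): name is "side" or "top"; returns a dict with "img" (400x640x3 uint8, red, green, blue), "range_z" (400x640 float32, m along the optical axis (not along the pixel's ray), 0 where there is no reading), "K" (3x3 intrinsics, pixels), "distortion" ([k1, k2, p1, p2, k3] as OpenCV has them; the pictures are not rectified), "world_to_cam" (4x4, takes a point from world to camera coordinates). Camera axes: x right, y down, z forward; pixel columns grow to the right and rows downward; lengths in m; the calibration is good to about 2 mm. A picture is of the moment at which its call begins.
- robot.sign_off(): hands the job in; it is judged then, once.
The state is a dict: "t": time; "q": joint angles; "joint_velocities": joint speeds; "joint_efforts": joint torques, N m; "eef_pos": TCP position; "eef_rot": TCP orientation; "force": force on the tool from outside, world axes, zero at the start; "torque": the same for the moment, N m; "width": finger opening in m; "grip_force": force on a finger pad.
Only numpy, scipy, OpenCV 4.12 (cv2) and the standard library are available. Lean on these libraries where they do the work, as an engineer would, in place of code of your own. Each camera call takes 0.05 s, during which the arm holds its last target. There are 200 camera calls.

### The job

Draw the copper tray out from under the shelf until its whole handle is clear of the shelf, stand it flat on the table and let go of it. Then take it by the handle and tip it over the wide bowl so that all four spare headboard buttons slide off its open end into the bowl, and set the empty tray flat on the table again. Leave the bowl upright in its place and everything else where it stands.

Things in the scene. Friction and masses are not known exactly. Their poses are not given: they have to be found in the camera images.
- tray: Copper scoop tray, 190 (x) by 116 mm (y), slippery floor 5 mm thick, upright walls 8 mm thick and 32 mm high on both long sides and the +x end; the -x end is open for pouring. Handle bar, 18 mm wide (y), 16 mm high, from the +x wall (x = 95 mm) to x = 167 mm. 0.3 kg. Origin: centre of the walled part's underside. Starts flat, handle under the shelf, open end towards the robot.
- tray_handle (a point): Point in the middle of the handle bar of the tray, 135 mm from the tray origin along +x, 26 mm above the underside.
- tray_spout (a point): Middle of the open pouring edge of the tray, on the floor's upper face: 95 mm from the tray origin along -x, 5 mm above the underside.
- shelf: Fixed wooden riser shelf along the back of the table, 160 mm deep (x), 560 mm wide (y), on two end panels; 122 mm clear height below its 18 mm board. A clock and books stand on it. Origin on the table straight below the middle of its front edge; x points away from the robot, into the shelf.
- bowl: Wide low round white ceramic bowl, mouth 170 mm across, 66 mm high, 5 mm thick, loose, 0.6 kg; stands either to the left or to the right in front of the shelf (the tall tumbler stands on the other side). Origin: centre of its underside.
- bowl_in (a point): Centre of the bowl's inner floor, 6 mm above its underside.
- button0: One of four alike domed, grey cloth-covered upholstery buttons, chunky discs 30 mm across and 14 mm high, 15 g, lying loose in the tray. Origin: centre of the flat underside.
- button1: One of four alike domed, grey cloth-covered upholstery buttons, chunky discs 30 mm across and 14 mm high, 15 g, lying loose in the tray. Origin: centre of the flat underside.
- button2: One of four alike domed, grey cloth-covered upholstery buttons, chunky discs 30 mm across and 14 mm high, 15 g, lying loose in the tray. Origin: centre of the flat underside.
- button3: One of four alike domed, grey cloth-covered upholstery buttons, chunky discs 30 mm across and 14 mm high, 15 g, lying loose in the tray. Origin: centre of the flat underside.
- tumbler: Bystander: tall white ceramic tumbler, 80 mm across the mouth, 105 mm high, loose. Origin: centre of the underside.
- candle: Bystander: candle in a closed amber glass jar, 68 mm across, 75 mm high, loose. Origin: centre of the underside.
- case: Bystander: black spectacles case, 160 by 62 by 36 mm, lying loose. Origin: centre of the underside, long side along x.

How it is judged (in metres and radians):
On the way, in this order (a step that is already met when the one before it is completed fails the run):
1. the tray stands flat on the table, let go of, with its whole handle out from under the shelf (x of tray_handle in the frame of shelf below -0.028 m and height (world z) of tray below 0.008 m and angle between tray's own z axis and vertical below 0.06 rad and linear speed of tray below 0.02 m/s and contact force between the fingers and tray below 0.1 N), for 0.2 s.
2. the tray, held by its handle, is tipped (by more than 0.2 rad) with its open end over the bowl (angle between tray's own z axis and vertical above 0.2 rad and horizontal distance between tray_spout and bowl_in below 0.1 m and distance between the grasp point and tray_handle below 0.06 m and contact force between the fingers and tray above 0.5 N), for 0.1 s.
3. all four buttons are in the bowl (horizontal distance between each of button0, button1, button2, button3 and bowl_in below 0.078 m and z of button0 in the frame of bowl between -0.005 and 0.06 m and z of button1 in the frame of bowl between -0.005 and 0.06 m and z of button2 in the frame of bowl between -0.005 and 0.06 m and z of button3 in the frame of bowl between -0.005 and 0.06 m), for 0.2 s.
At the end, for the whole second after the job is handed in: All four buttons lie at rest in the bowl (origins within 78 mm of its axis and less than 60 mm above its underside), the bowl stands upright on the table (within 0.1 rad), and the tray stands at rest, right way up and flat on the table (within 0.06 rad and 8 mm), let go of (all of step 3 and linear speed of each of button0, button1, button2, button3 below 0.03 m/s and angle between bowl's own z axis and vertical below 0.1 rad and height (world z) of bowl below 0.01 m and height (world z) of tray below 0.008 m and angle between tray's own z axis and vertical below 0.06 rad and linear speed of tray below 0.02 m/s and contact force between the fingers and tray below 0.1 N); the robot touches nothing.
It fails at once if the bowl is pushed more than 50 mm or tipped over (distance of bowl from where it was at the start of the episode above 0.05 m or angle between bowl's own z axis and vertical above 0.6 rad).
It fails at once if the tumbler, candle or spectacles case is moved more than 40 mm (distance of any of tumbler, candle, case from where it was at the start of the episode above 0.04 m).
It also fails if it takes over 67 s, if anything falls off the work surface, if the arm or the gripper's body presses on something with over 40 N, if the wrist force passes 120 N, or if a joint passes its speed limit or range.

## Working session

There is one attempt and no reset: what is moved stays moved. The work goes in short steps, Python scripts to look and compute and a tool call to move; the robot and the scene stay as the last step left them, time stands still between calls to the robot, and variables do not carry over. Pictures are saved under pics/ and viewed, at most 10 in all, crops included, and the job is handed in when it is done.

Besides the shell and the picture viewer there is one more tool, called after "Call:" by a JSON object that holds its "method" and its "body". servo_tool: Moves the arm, as the interface text tells. Its arguments: {"type":"object","properties":{"rows":{"type":"array","items":{"type":"array","items":{"type":"number"}}},"grip_force":{"type":"number"}},"required":["rows"]}

```bash
mkdir -p pics; ls; python3 - <<'E'
from cell import robot, eyes
import cv2,numpy as np,pickle
print(robot.sense())
d={}
for n in("top","side"):
    c=eyes.camera(n); d[n]=c; cv2.imwrite(f"pics/{n}0.png",c["img"][...,::-1]); print(c["world_to_cam"].round(3).tolist(),c["K"].tolist())
pickle.dump(d,open("c0.pkl","wb"))
E
```

```text
pics
{'t': 0.0, 'q': array([-73.84347363,  36.059359  ,   2.20252517,  86.99498045,
        -1.54875625,  57.08333153,  -1.14445205]), 'joint_velocities': array([-0.01777818,  0.01720391, -0.10188495, -0.12002379, -0.03431574,
       -0.04069353,  0.0483731 ]), 'joint_efforts': array([-1.56988162e-04, -5.63398647e+01,  1.22627344e+00, -1.93452144e+01,
        1.10297219e-02,  1.04523380e-02,  7.89008539e-06]), 'eef_pos': array([0.22128466, 0.61052093, 0.23038974]), 'eef_rot': array([-1.79891987e+02, -8.06026042e-05,  1.60073966e+02]), 'force': array([ 0.22037587,  0.05496469, -0.17972248]), 'torque': array([-0.021142  , -0.01230508, -0.01207373]), 'grip_force': 0.0, 'width': 0.08559467452045583}
[[-0.05, -0.999, 0.003, 0.037], [-0.978, 0.048, -0.204, 0.601], [0.203, -0.013, -0.979, 0.984], [0.0, 0.0, 0.0, 1.0]] [[449.79754302341956, 0.0, 315.3051353216175], [0.0, 449.79754302341956, 197.08930813089714], [0.0, 0.0, 1.0]]
[[0.681, -0.732, 0.001, -0.393], [-0.501, -0.467, -0.729, 0.328], [0.534, 0.496, -0.684, 0.74], [0.0, 0.0, 0.0, 1.0]] [[376.16965640474467, 0.0, 324.49333464744757], [0.0, 376.16965640474467, 198.17522007293067], [0.0, 0.0, 1.0]]
```

View pics/top0.png

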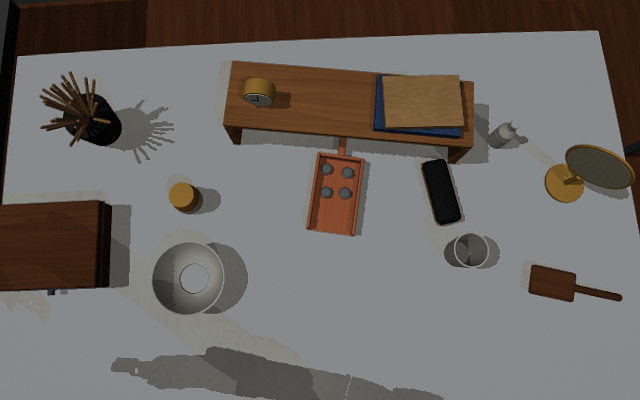

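View pics/side0.png

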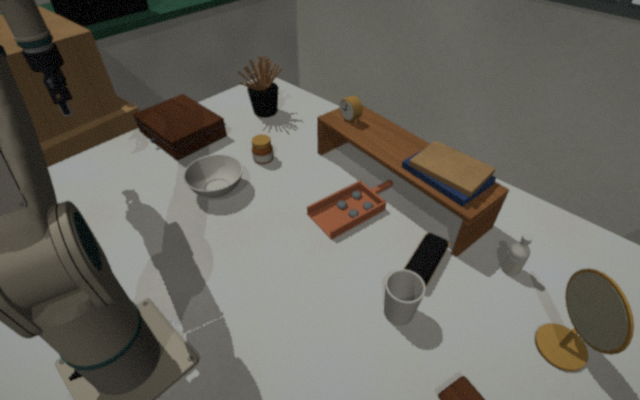

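The top view shows the tray, with corners near (319,153), (364,157), (357,235) and (307,229), and its handle going under the shelf at (342,142). The bowl is at (189,278), candle (184,198), case (441,192) and tumbler (470,250). The side view agrees.

```bash
cat > h.py <<'E'
import numpy as np,cv2,pickle
from scipy.spatial.transform import Rotation as R
def ray(c,uv):
    p=cv2.undistortPoints(np.array([[uv]],float),c["K"],np.array(c["distortion"]))[0,0]
    W=np.linalg.inv(c["world_to_cam"]); return W[:3,3],W[:3,:3]@np.array([p[0],p[1],1.])
def at_z(c,uv,z):
    o,d=ray(c,uv); return o+d*(z-o[2])/d[2]
def cloud(c):
    v,u=np.mgrid[0:400,0:640]; uv=np.stack([u,v],-1).reshape(-1,1,2).astype(float)
    p=cv2.undistortPoints(uv,c["K"],np.array(c["distortion"])).reshape(400,640,2)
    z=c["range_z"]; P=np.dstack([p[...,0]*z,p[...,1]*z,z]); W=np.linalg.inv(c["world_to_cam"])
    return P@W[:3,:3].T+W[:3,3]
def tray_pose(c,box=None):
    """copper pixels -> top-rim points; fit min-area rect"""
    h=cv2.cvtColor(c["img"],cv2.COLOR_RGB2HSV); m=(h[...,0]>3)&(h[...,0]<14)&(h[...,1]>120)&(h[...,2]>70)
    return m
E
python3 - <<'E'
from h import *
d=pickle.load(open("c0.pkl","rb")); c=d["top"]; C=cloud(c)
for n,uv,z in [("t+x+y",(319,153),.032),("t+x-y",(364,157),.032),("t-x-y",(357,235),.032),("t-x+y",(307,229),.032),("handle",(342,142),.034)]:
    print(n,at_z(c,uv,z).round(3))
sh=C[60:160,220:480].reshape(-1,3); s=sh[(sh[:,2]>.13)&(sh[:,2]<.15)]
print("shelf",cv2.minAreaRect(s[:,:2].astype(np.float32)),s[:,2].mean(), cv2.boxPoints(cv2.minAreaRect(s[:,:2].astype(np.float32))))
b=C[235:320,145:230].reshape(-1,3); s=b[(b[:,2]>.055)&(b[:,2]<.08)]; print("bowl",cv2.minEnclosingCircle(s[:,:2].astype(np.float32)))
for n,(v0,v1,u0,u1),z0 in [("cand",(175,218,160,210),.06),("case",(150,230,415,470),.025),("tumb",(225,275,440,495),.09)]:
    b=C[v0:v1,u0:u1].reshape(-1,3); s=b[b[:,2]>z0]; print(n,cv2.minAreaRect(s[:,:2].astype(np.float32)),s[:,2].max())
m=tray_pose(c); v,u=np.where(m); P=C[m]; k=(v>140)&(u>290)&(u<380)&(v<245); print(k.sum(),cv2.minAreaRect(P[k&(v>158)][:,:2].astype(np.float32)))
for uv in [(326,169),(348,173),(327,192),(345,193)]: print(at_z(c,uv,.015).round(3))
E
python3 -c "
import cv2
a=cv2.imread('pics/top0.png')[125:245,270:400]; cv2.imwrite('pics/crop0.png',cv2.resize(a,None,fx=5,fy=5,interpolation=2))"
```

```text
t+x+y [ 0.718 -0.007  0.032]
t+x-y [ 0.702 -0.117  0.032]
t-x-y [ 0.512 -0.086  0.032]
t-x+y [0.532 0.031 0.032]
handle [ 0.742 -0.065  0.034]
shelf ((0.7999103665351868, -0.08003696799278259), (0.5622517466545105, 0.1627604216337204), 81.92609405517578) 0.14050242900868043 [[ 0.6798526  -0.3469464 ]
 [ 0.8409997  -0.36980614]
 [ 0.9199681   0.18687245]
 [ 0.758821    0.2097322 ]]
bowl ((0.4309946596622467, 0.3049749732017517), 0.08551330864429474)
cand ((0.5248274803161621, 0.17358508706092834), (0.4040936529636383, 0.057772357016801834), 56.48847961425781) 1.0860940989537473
case ((0.5509361624717712, -0.15566527843475342), (0.16240470111370087, 0.4507919251918793), 22.651456832885742) 1.0860940989537473
tumb ((0.4456442594528198, -0.17066489160060883), (0.07891863584518433, 0.3918812870979309), 5.019664287567139) 1.0860940989537473
3179 ((0.5470518469810486, -0.02754410356283188), (0.11472222954034805, 0.3285039961338043), 78.94730377197266)
[ 0.681 -0.023  0.015]
[ 0.668 -0.076  0.015]
[ 0.623 -0.022  0.015]
[ 0.618 -0.066  0.015]
```

View pics/crop0.png

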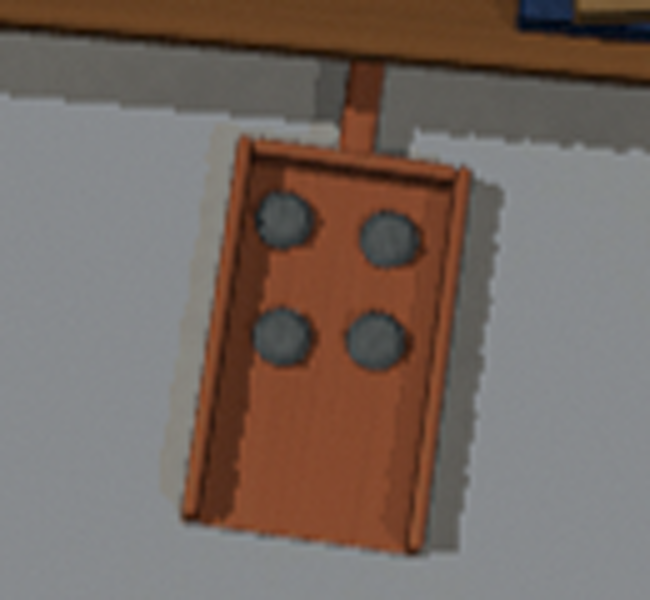

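```bash
cat >> h.py <<'E'
def go(pos,rpy,cur=None):
    from cell import robot
    s=robot.sense() if cur is None else None
    p,r=(s["eef_pos"],s["eef_rot"]) if s else cur
    A=R.from_euler("xyz",r,degrees=True); B=R.from_euler("xyz",rpy,degrees=True)
    v=(A.inv()*B).as_rotvec(); t=A.inv().apply(np.array(pos)-p)
    print("row",v.round(4).tolist(),t.round(4).tolist(),"deg",np.degrees(np.linalg.norm(v)).round(1),"dist",np.linalg.norm(t).round(3))
def tray_fit(c,corners):
    """corners px: +x+y,+x-y,-x-y,-x+y of the rim (z=.032) -> origin xy, yaw"""
    w=np.array([at_z(c,u,.032)[:2] for u in corners]); l=np.array([[.095,.058],[.095,-.058],[-.095,-.058],[-.095,.058]])
    wc=w.mean(0); d=w-wc; a=np.arctan2((l[:,0]*d[:,1]-l[:,1]*d[:,0]).sum(),(l*d).sum())
    c_,s_=np.cos(a),np.sin(a); M=np.array([[c_,-s_],[s_,c_]]); print("tray",wc.round(4),"yaw",np.degrees(a).round(1),"resid",(w-wc-l@M.T).round(3).tolist())
    return wc,M,np.degrees(a)
E
python3 - <<'E'
from h import *
d=pickle.load(open("c0.pkl","rb")); c=d["top"]
o,M,y=tray_fit(c,[(318,152.6),(364,158.6),(353.2,235.4),(306.7,228.6)])
g=o+M@[-.05,.054]; print("wall",g,"handle",o+M@[.135,0])
print("candle",at_z(c,(184,195),.07))
go([*g,.15],[180,0,180+y])
go([*g,.010],[180,0,180+y],([*g,.15],[180,0,180+y]))
E
```

```text
tray [ 0.6154 -0.0418] yaw -11.3 resid [[-0.001, -0.001], [0.001, 0.001], [0.001, 0.003], [-0.0, -0.002]]
wall [0.57696264 0.02090319] handle [ 0.74782469 -0.06824365]
candle [0.62016339 0.3114899  0.07      ]
row [-0.0017, -0.0001, -0.1509] [-0.5353, -0.433, 0.0812] deg 8.6 dist 0.693
row [0.0, 0.0, 0.0] [0.0, -0.0, 0.14] deg 0.0 dist 0.14
```

Call:
{"method": "servo_tool", "body": {"rows": [[0, 0, -0.075, -0.11, -0.09, 0.02, 1], [0, 0, -0.15, -0.25, -0.2, 0.04, 1], [0, 0, -0.15, -0.25, -0.2, 0.04, 1], [0, 0, -0.15, -0.25, -0.2, 0.04, 1], [0, 0, -0.15, -0.25, -0.2, 0.04, 1]]}}

```text
t: 0.72
eef_pos: [0.3839, 0.3446, 0.1922]
eef_rot: [-180.0, 0.0, 168.7]
force: [1.5, 0.0, 0.7]
width: 0.085
grip_force: 0.0
```

```bash
python3 -c "
from h import *
go([.577,.021,.15],[180,0,168.7])"
```

```text
row [-0.0001, 0.0001, -0.0003] [-0.2529, -0.2794, 0.0422] deg 0.0 dist 0.379
```

Call:
{"method": "servo_tool", "body": {"rows": [[0, 0, 0, -0.253, -0.2795, 0.042, 1], [0, 0, 0, -0.253, -0.2795, 0.042, 1], [0, 0, 0, -0.253, -0.2795, 0.042, 1], [0, 0, 0, -0.253, -0.2795, 0.042, 1], [0, 0, 0, -0.253, -0.2795, 0.042, 1]]}}

```text
t: 1.35
eef_pos: [0.5429, 0.078, 0.1575]
eef_rot: [180.0, -0.0, 168.7]
force: [1.2, 1.1, 1.3]
width: 0.0857
grip_force: 0.0
```

```bash
python3 -c "
from h import *
from cell import robot
go([.577,.021,.15],[180,0,168.7]);print(robot.sense()['q'].round(1))"
```

```text
row [0.0001, -0.0003, -0.0004] [-0.0446, -0.0492, 0.0075] deg 0.0 dist 0.067
[-10.1  33.3  -1.6 107.6   1.3  39.2  66.3]
```

Call:
{"method": "servo_tool", "body": {"rows": [[0, 0, 0, -0.0446, -0.0492, 0.0075, 1], [0, 0, 0, -0.0446, -0.0492, 0.0075, 1], [0, 0, 0, -0.0446, -0.0492, 0.0075, 1]]}}

```text
t: 1.72
eef_pos: [0.5757, 0.0228, 0.1499]
eef_rot: [180.0, -0.1, 168.6]
force: [-0.4, 1.0, 0.2]
width: 0.0849
grip_force: 0.0
```

```bash
python3 -c "
from h import *
go([.577,.021,.01],[180,0,168.7])"
```

```text
row [0.0003, -0.0015, -0.0015] [-0.0018, -0.0016, 0.1399] deg 0.1 dist 0.14
```

Call:
{"method": "servo_tool", "body": {"rows": [[0, 0, 0, 0, 0, 0.05, 1], [0, 0, 0, 0, 0, 0.1, 0.7], [0, 0, 0, 0, 0, 0.13, 0.5], [0, 0, 0, 0, 0, 0.14, 0.5], [0, 0, 0, 0, 0, 0.14, 0.5]], "grip_force": 30}}

```text
t: 2.35
eef_pos: [0.576, 0.0242, 0.0106]
eef_rot: [180.0, -0.0, 168.8]
force: [0.0, -0.2, -0.7]
width: 0.0427
grip_force: 0.0
```

Call:
{"method": "servo_tool", "body": {"rows": [[0, 0, 0, 0, 0, 0, 0.2], [0, 0, 0, 0, 0, 0, 0], [0, 0, 0, 0, 0, 0, 0], [0, 0, 0, 0, 0, 0, 0], [0, 0, 0, 0, 0, 0, 0]]}}

```text
t: 2.98
eef_pos: [0.5773, 0.0228, 0.0119]
eef_rot: [180.0, 0.1, 168.6]
force: [-0.8, 0.6, 6.8]
width: 0.0071
grip_force: 30.6
```

```bash
python3 -c "
from h import *
from cell import robot,eyes
s=robot.sense();print(s['eef_pos'],s['force'],s['grip_force'],s['width'])
c=eyes.camera('top');cv2.imwrite('pics/t1.png',cv2.resize(c['img'][110:270,260:420,::-1],None,fx=3,fy=3))"
```

```text
[0.57727692 0.02281734 0.0118752 ] [-0.75563929  0.5844971   6.78473193] 30.62881350517273 0.0070894171315553246
```

View pics/t1.png

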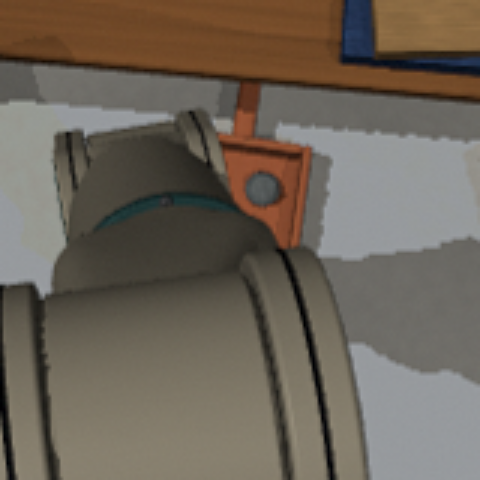

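Call:
{"method": "servo_tool", "body": {"rows": [[0, 0, 0, 0.003, 0, -0.001, 0], [0, 0, 0, 0.01, 0, -0.001, 0], [0, 0, 0, 0.02, 0, -0.001, 0], [0, 0, 0, 0.033, 0, -0.001, 0], [0, 0, 0, 0.048, 0, -0.001, 0]]}}

```text
t: 3.65
eef_pos: [0.5291, 0.0324, 0.0119]
eef_rot: [180.0, 0.1, 168.7]
force: [1.2, -0.4, 3.1]
width: 0.0074
grip_force: 30.1
```

Call:
{"method": "servo_tool", "body": {"rows": [[0, 0, 0, 0.015, 0, 0, 0], [0, 0, 0, 0.03, 0, 0, 0], [0, 0, 0, 0.044, 0, 0, 0], [0, 0, 0, 0.056, 0, 0, 0], [0, 0, 0, 0.066, 0, 0, 0]]}}

```text
t: 4.28
eef_pos: [0.4642, 0.0455, 0.0118]
eef_rot: [180.0, 0.1, 168.7]
force: [2.3, -1.6, 3.3]
width: 0.0076
grip_force: 30.1
```

Call:
{"method": "servo_tool", "body": {"rows": [[0, 0, 0, 0.008, 0, 0, 0], [0, 0, 0, 0.013, 0, 0, 0], [0, 0, 0, 0.016, 0, 0, 0], [0, 0, 0, 0.016, 0, 0, 0], [0, 0, 0, 0.016, 0, 0, 0]]}}

```text
t: 4.9
eef_pos: [0.4482, 0.0485, 0.0118]
eef_rot: [180.0, -0.0, 168.7]
force: [1.6, -0.5, 6.6]
width: 0.0074
grip_force: 30.6
```

```bash
python3 -c "
from h import *
from cell import robot,eyes
s=robot.sense();print(s['eef_pos'],s['eef_rot'],s['force'],s['grip_force'],s['width'],s['q'].round(1))
c=eyes.camera('top');cv2.imwrite('pics/t2.png',cv2.resize(c['img'][110:310,240:440,::-1],None,fx=2.5,fy=2.5))"
```

```text
[0.44822152 0.04848329 0.01182292] [ 1.79995775e+02 -8.15493118e-03  1.68703952e+02] [ 1.59479733 -0.4698904   6.62652018] 30.63600718975067 0.0074084590470158305 [ -0.7  44.4 -13.2 126.5  43.1  13.5  26.1]
```

View pics/t2.png

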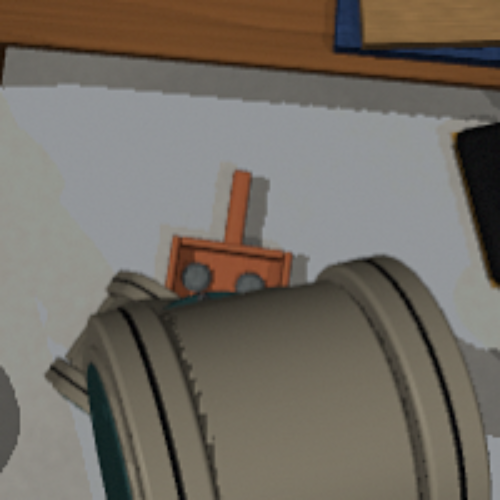

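The handle now sits clear of the shelf (bar from about (240,172) to (233,245) in the crop), with the tray and buttons still in order. I'll release and back away.

Call:
{"method": "servo_tool", "body": {"rows": [[0, 0, 0, 0, 0, 0, 0.4], [0, 0, 0, 0, 0, 0, 0.4], [0, 0, 0, 0, 0, -0.001, 0.4], [0, 0, 0, -0.005, 0, -0.03, 0.4], [0, 0, 0, -0.02, 0, -0.07, 0.4]]}}

```text
t: 5.58
eef_pos: [0.4665, 0.0444, 0.0814]
eef_rot: [-179.9, -0.2, 168.8]
force: [1.2, -0.5, 0.4]
width: 0.034
grip_force: 0.0
```

Call:
{"method": "servo_tool", "body": {"rows": [[0, 0, 0, -0.02, 0.05, -0.05, 0.5], [0, 0, 0, -0.05, 0.1, -0.1, 0.5], [0, 0, 0, -0.05, 0.16, -0.15, 0.5], [0, 0, 0, -0.05, 0.22, -0.15, 0.5], [0, 0, 0, -0.05, 0.22, -0.15, 0.5]]}}

```text
t: 6.2
eef_pos: [0.5605, 0.2544, 0.2328]
eef_rot: [179.8, 0.0, 168.8]
force: [1.2, -0.5, -1.0]
width: 0.0427
grip_force: 0.0
```

```bash
python3 -c "
from h import *
from cell import robot,eyes
s=robot.sense();print(s['eef_pos'],s['eef_rot'],s['force'],s['q'].round(1))
c=eyes.camera('top');pickle.dump(c,open('c3.pkl','wb'));cv2.imwrite('pics/t3.png',cv2.resize(c['img'][155:305,270:390,::-1],None,fx=4,fy=4,interpolation=2))"
```

```text
[0.5604763  0.25438312 0.23283373] [1.79816809e+02 3.31896046e-02 1.68844957e+02] [ 1.18316269 -0.4887004  -0.95640843] [ -5.8  36.5 -35.2  92.1  23.5  58.8  30.8]
```

View pics/t3.png

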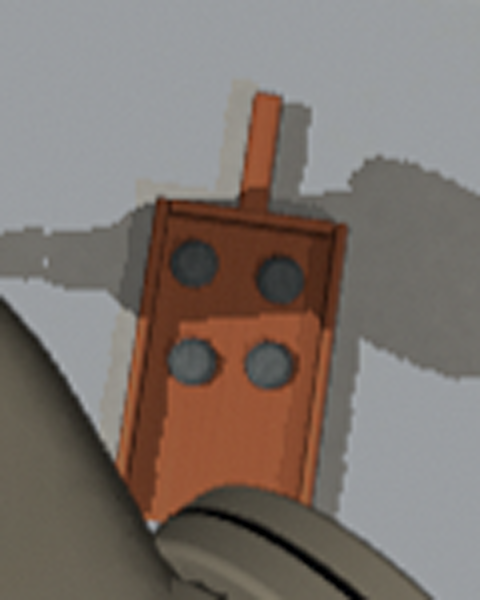

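The tray stands free. Rim corners are at crop (157,199) and (347,226), the handle tip at (267,92), and all four buttons are inside.

```bash
python3 - <<'E'
from h import *
c=pickle.load(open("c3.pkl","rb"))
f=lambda u,v,z: at_z(c,(u/4+270,v/4+155),z)[:2]
a=f(157,199,.032);b=f(347,226,.032);tip=f(267,93,.034)
m=(a+b)/2; n=a-b; yaw=np.degrees(np.arctan2(n[1],n[0]))-90; print(a,b,np.linalg.norm(n),"yaw",yaw)
d=tip-m; print("tip",tip,np.linalg.norm(d),np.degrees(np.arctan2(d[1],d[0])))
y=np.radians(-11.3); X=np.array([np.cos(y),np.sin(y)]); o=m-.095*X; print("o",o,"tip pred",o+.167*X)
g=o+.122*X; print(g)
go([*g,.10],[180,0,168.7]); 
E
```

```text
[0.5901683  0.02253371] [ 0.56824762 -0.0895804 ] 0.11423699221307346 yaw -11.062968554142984
tip [ 0.65146712 -0.04675323] 0.07346030691851153 -10.375333679185536
o [ 0.48604957 -0.01490846] tip pred [ 0.64981221 -0.04763147]
[ 0.60568455 -0.03881389]
row [0.0076, 0.0012, 0.0054] [-0.1006, -0.2842, 0.1315] deg 0.5 dist 0.329
```

Call:
{"method": "servo_tool", "body": {"rows": [[0.0076, 0, 0, -0.1, -0.284, 0.13, 0.6], [0.0076, 0, 0, -0.1, -0.284, 0.13, 0.6], [0.0076, 0, 0, -0.1, -0.284, 0.13, 0.6], [0.0076, 0, 0, -0.1, -0.284, 0.13, 0.6], [0.0076, 0, 0, -0.1, -0.284, 0.13, 0.6]]}}

```text
t: 6.88
eef_pos: [0.6003, -0.0359, 0.1064]
eef_rot: [-179.5, -0.1, 168.7]
force: [0.5, -0.4, -0.1]
width: 0.0509
grip_force: 0.0
```

Call:
{"method": "servo_tool", "body": {"rows": [[0, 0, 0, 0, 0, 0, 0.6]]}}

```text
t: 7.0
eef_pos: [0.5985, -0.0421, 0.1043]
eef_rot: [-179.2, -0.3, 168.1]
force: [-0.2, 1.0, 0.0]
width: 0.0514
grip_force: 0.0
```

```bash
python3 -c "
from h import *
from cell import robot
print(robot.sense()['q'].round(1))
go([.606,-.038,.008],[180,0,168.7])"
```

```text
[ 19.5  44.3 -30.6 100.5  31.5  44.5  50.9]
row [-0.0135, -0.0056, -0.0107] [-0.007, 0.0069, 0.0962] deg 1.0 dist 0.097
```

Call:
{"method": "servo_tool", "body": {"rows": [[-0.01, -0.004, -0.008, -0.006, 0.004, 0.03, 0.6], [-0.01, -0.004, -0.008, -0.006, 0.004, 0.04, 0.6], [-0.01, -0.004, -0.008, -0.006, 0.004, 0.04, 0.6], [-0.01, -0.004, -0.008, -0.006, 0.004, 0.04, 0.6]]}}

```text
t: 7.5
eef_pos: [0.6079, -0.0308, 0.0684]
eef_rot: [179.9, 0.3, 169.2]
force: [-0.2, -0.4, 0.2]
width: 0.0512
grip_force: 0.0
```

```bash
python3 -c "
from h import *
go([.606,-.038,.008],[180,0,168.7])"
```

```text
row [0.0026, 0.0049, 0.0081] [0.0008, -0.0076, 0.0604] deg 0.6 dist 0.061
```

Call:
{"method": "servo_tool", "body": {"rows": [[0.002, 0.005, 0.008, 0.001, -0.0075, 0.0, 0.6], [0.002, 0.005, 0.008, 0.001, -0.0075, 0.03, 0.6], [0.002, 0.005, 0.008, 0.001, -0.0075, 0.055, 0.6], [0.002, 0.005, 0.008, 0.001, -0.0075, 0.06, 0.6], [0.002, 0.005, 0.008, 0.001, -0.0075, 0.06, 0.6]], "grip_force": 100}}

```text
t: 8.12
eef_pos: [0.6057, -0.0386, 0.008]
eef_rot: [180.0, -0.0, 168.7]
force: [-0.1, -0.3, -0.6]
width: 0.0512
grip_force: 0.0
```

Call:
{"method": "servo_tool", "body": {"rows": [[0, 0, 0, 0, 0, 0, 0.3], [0, 0, 0, 0, 0, 0, 0.2], [0, 0, 0, 0, 0, 0, 0.1], [0, 0, 0, 0, 0, 0, 0], [0, 0, 0, 0, 0, 0, 0]]}}

```text
t: 8.75
eef_pos: [0.6061, -0.0385, 0.0088]
eef_rot: [180.0, 0.0, 168.7]
force: [-1.2, 0.5, 5.1]
width: 0.0162
grip_force: 97.5
```

```bash
python3 -c "
from h import *
from cell import robot,eyes
s=robot.sense();print(s['q'].round(1),s['force'])
c=eyes.camera('top');pickle.dump(c,open('c4.pkl','wb'));cv2.imwrite('pics/t4.png',cv2.resize(c['img'][155:305,270:390,::-1],None,fx=4,fy=4,interpolation=2))"
```

```text
[ 16.6  52.3 -25.7 101.7  37.1  34.7  47. ] [-1.22404583  0.541307    5.14572695]
```

```bash
cat > kin.py <<'E'
from h import *
import itertools
from scipy.optimize import least_squares
S=[([-73.843,36.059,2.203,86.995,-1.549,57.083,-1.144],[.2213,.6105,.2304],[-179.89,0,160.07]),
([-10.1,33.3,-1.6,107.6,1.3,39.2,66.3],[.5429,.078,.1575],[180,0,168.7]),
([-.7,44.4,-13.2,126.5,43.1,13.5,26.1],[.4482,.0485,.0118],[180,0,168.7]),
([-5.8,36.5,-35.2,92.1,23.5,58.8,30.8],[.5605,.2544,.2328],[179.82,.03,168.84]),
([19.5,44.3,-30.6,100.5,31.5,44.5,50.9],[.5985,-.0421,.1043],[-179.2,-.3,168.1]),
([16.6,52.3,-25.7,101.7,37.1,34.7,47.],[.6061,-.0385,.0088],[180,0,168.7])]
def rots(q,s):
    r=R.identity(); out=[]
    for i in range(7): r=r*R.from_euler("zyzyzyz"[i],s[i]*q[i],degrees=True); out.append(r)
    return out
def fit():
    best=None
    for s in itertools.product([1,-1],repeat=7):
        R0=[rots(q,s)[6].inv()*R.from_euler("xyz",e,degrees=True) for q,_,e in S]
        m=R.concatenate(R0).mean(); e=max((m.inv()*r).magnitude() for r in R0)
        if best is None or e<best[0]: best=(e,s,m)
    e,s,m=best
    A=[];b=[]
    for q,p,_ in S:
        r=[x.as_matrix() for x in rots(q,s)]
        A.append(np.column_stack([r[0]@[0,0,1],r[2][:,0],r[2][:,2],r[4][:,0],r[4][:,2],r[6][:,2]])); b.append(p)
    x,*_=np.linalg.lstsq(np.vstack(A),np.hstack(b),rcond=1e-4)
    return s,m,x,np.degrees(e),np.abs(np.vstack(A)@x-np.hstack(b)).max()
s,R0,L,e1,e2=fit()
def fk(q):
    r=rots(q,s); M=[x.as_matrix() for x in r]
    return np.column_stack([M[0]@[0,0,1],M[2][:,0],M[2][:,2],M[4][:,0],M[4][:,2],M[6][:,2]])@L, r[6]*R0
LO=np.array([-175.42,-21.48,-71.46,10.55,-63.04,13.31,-168.57]);HI=np.array([175.42,121.26,75.88,141.38,243.04,113.54,168.57])
def ik(p,rot,q0,w=1e-4):
    def f(q):
        a,r=fk(q); return np.r_[(a-p)*100,(r.inv()*rot).as_rotvec()*20,w*(q-q0)]
    z=least_squares(f,np.clip(q0,LO+.1,HI-.1),bounds=(LO,HI)); a,r=fk(z.x)
    return z.x,np.linalg.norm(a-p),np.degrees((r.inv()*rot).magnitude())
B=np.array([.431,.305])
def tcp(th,psi,spout,gx=.122,gz=.009):
    """tray tilt th deg (open end down +), yaw psi, spout xyz -> TCP pos, rotation"""
    T=R.from_euler("z",psi,degrees=True)*R.from_euler("y",-th,degrees=True)
    # +x end rises for th>0: Ry(-th)
    return np.array(spout)+T.apply([gx+.095,0,gz-.005]), T*R.from_euler("xyz",[180,0,180],degrees=True)
E
python3 - <<'E'
from kin import *
print(s,e1,e2,L.round(4),R0.as_euler("xyz",degrees=True))
q=np.array(S[-1][0])
for psi in (-30,-10,10,25,40,60,90,120):
    X=np.array([np.cos(np.radians(psi)),np.sin(np.radians(psi))]); q0=q.copy(); out=[]
    for th,off,z in ((-14,-.03,.16),(0,0,.11),(20,.03,.08),(35,.035,.078),(45,.035,.078),(55,.035,.078)):
        p,r=tcp(th,psi,[*(B+off*X),z]); q0,a,b=ik(p,r,q0); out.append((th,np.minimum(q0-LO,HI-q0).min().round(),(a*1e3).round(),b.round()))
    print(psi,out,q0.round())
E
```

```text
(-1, 1, -1, 1, -1, 1, -1) 0.09952099288576384 0.028181500476027577 [ 0.232  -0.0322  0.6095  0.0231  0.3925  0.2838] [ 9.87534292e-03 -1.95480392e-02  8.99858509e+01]
-30 [(-14, np.float64(39.0), np.float64(0.0), np.float64(0.0)), (0, np.float64(34.0), np.float64(0.0), np.float64(0.0)), (20, np.float64(23.0), np.float64(0.0), np.float64(0.0)), (35, np.float64(20.0), np.float64(0.0), np.float64(0.0)), (45, np.float64(23.0), np.float64(0.0), np.float64(0.0)), (55, np.float64(25.0), np.float64(0.0), np.float64(0.0))] [-56.  34.  16. 116.  79.  44. -50.]
-10 [(-14, np.float64(36.0), np.float64(0.0), np.float64(0.0)), (0, np.float64(40.0), np.float64(0.0), np.float64(0.0)), (20, np.float64(23.0), np.float64(0.0), np.float64(0.0)), (35, np.float64(11.0), np.float64(0.0), np.float64(0.0)), (45, np.float64(17.0), np.float64(0.0), np.float64(0.0)), (55, np.float64(20.0), np.float64(0.0), np.float64(0.0))] [-46.  32.   2. 121. 104.  42. -58.]
10 [(-14, np.float64(34.0), np.float64(0.0), np.float64(0.0)), (0, np.float64(37.0), np.float64(0.0), np.float64(0.0)), (20, np.float64(23.0), np.float64
[... 1468 characters left out ...]
oat64(22.0), np.float64(0.0), np.float64(0.0)), (20, np.float64(15.0), np.float64(0.0), np.float64(0.0)), (35, np.float64(10.0), np.float64(0.0), np.float64(0.0)), (45, np.float64(0.0), np.float64(0.0), np.float64(0.0)), (55, np.float64(0.0), np.float64(6.0), np.float64(5.0))] [  9.  49. -71. 111.  24.  13. 122.]
120 [(-14, np.float64(21.0), np.float64(0.0), np.float64(0.0)), (0, np.float64(15.0), np.float64(0.0), np.float64(0.0)), (20, np.float64(3.0), np.float64(0.0), np.float64(0.0)), (35, np.float64(0.0), np.float64(0.0), np.float64(0.0)), (45, np.float64(0.0), np.float64(0.0), np.float64(0.0)), (55, np.float64(0.0), np.float64(2.0), np.float64(2.0))] [  9.  53. -71. 110.  -5.  30. 169.]
```

```bash
sed -i 's/r\[6\]\[:,2\]\]))/r[6][:,2],r[5][:,0]]))/; s/M\[6\]\[:,2\]\])@L/M[6][:,2],M[5][:,0]])@L/' kin.py; python3 - <<'E'
from kin import *
print(s,e1,e2,L.round(4))
q=np.array(S[-1][0])
for psi in (-90,-60,-45,-30,-15,0,25):
    X=np.array([np.cos(np.radians(psi)),np.sin(np.radians(psi))]); q0=q.copy(); out=[]
    for th,off,z in ((-14,-.03,.16),(0,0,.11),(10,.02,.09),(20,.03,.08),(30,.035,.078),(40,.035,.078),(50,.035,.078)):
        p,r=tcp(th,psi,[*(B+off*X),z]); q0,a,b=ik(p,r,q0); out.append((th,int(np.minimum(q0-LO,HI-q0).min()),int(a*1e3),int(b)))
        if psi in(-60,-30): print(th,q0.round())
    print(psi,out)
E
```

```text
(-1, 1, -1, 1, -1, 1, -1) 0.09952099288576384 0.028638425053719663 [ 0.2618 -0.0118  0.6042  0.0144  0.3928  0.3027  0.0203]
-90 [(-14, 6, 0, 0), (0, 11, 0, 0), (10, 16, 0, 0), (20, 22, 0, 0), (30, 26, 0, 0), (40, 30, 0, 0), (50, 35, 0, 0)]
-14 [  7.  42. -26. 106.   6.  39.  11.]
0 [ -4.  38. -14. 108.  15.  36.   2.]
10 [-14.  36.  -5. 109.  22.  35.  -6.]
20 [-26.  34.   5. 110.  30.  37. -16.]
30 [-38.  34.  13. 111.  37.  41. -27.]
40 [-48.  35.  18. 111.  43.  47. -36.]
50 [-57.  37.  22. 110.  47.  54. -43.]
-60 [(-14, 25, 0, 0), (0, 22, 0, 0), (10, 21, 0, 0), (20, 23, 0, 0), (30, 27, 0, 0), (40, 30, 0, 0), (50, 30, 0, 0)]
-45 [(-14, 34, 0, 0), (0, 28, 0, 0), (10, 24, 0, 0), (20, 22, 0, 0), (30, 23, 0, 0), (40, 26, 0, 0), (50, 28, 0, 0)]
-14 [  1.  50. -32.  89.  16.  56.  27.]
0 [ -5.  45. -25.  93.  24.  47.  20.]
10 [-11.  42. -18.  96.  31.  41.  13.]
20 [-21.  38.  -8. 101.  39.  36.   3.]
30 [-33.  35.   3. 106.  49.  33. -11.]
40 [-46.  34.  13. 112.  62.  33. -29.]
50 [-57.  35.  19. 117.  74.  38. -47.]
-30 [(-14, 39, 0, 0), (0, 33, 0, 0), (10, 28, 0, 0), (20, 22, 0, 0), (30, 19, 0, 0), (40, 19, 0, 0), (50, 24, 0, 0)]
-15 [(-14, 36, 0, 0), (0, 38, 0, 0), (10, 30, 0, 0), (20, 22, 0, 0), (30, 15, 0, 0), (40, 11, 0, 0), (50, 21, 0, 0)]
0 [(-14, 34, 0, 0), (0, 39, 0, 0), (10, 33, 0, 0), (20, 22, 0, 0), (30, 11, 0, 0), (40, 13, 0, 0), (50, 18, 0, 0)]
25 [(-14, 32, 0, 0), (0, 34, 0, 0), (10, 35, 0, 0), (20, 22, 0, 0), (30, 6, 0, 0), (40, 17, 0, 0), (50, 15, 0, 0)]
```

Call:
{"method": "servo_tool", "body": {"rows": [[0, 0, 0, 0, 0, -0.01, 0], [0, 0.05, 0, 0, 0, -0.03, 0], [0, 0.11, 0, 0, 0, -0.055, 0], [0, 0.18, 0, 0, 0, -0.085, 0], [0, 0.24, 0, 0, 0, -0.11, 0]]}}

```text
t: 9.43
eef_pos: [0.6059, -0.0388, 0.1191]
eef_rot: [179.9, -13.8, 168.7]
force: [-0.2, -0.0, -3.8]
width: 0.0162
grip_force: 97.8
```

Call:
{"method": "servo_tool", "body": {"rows": [[0, 0, 0, 0, 0, 0, 0], [0, 0, 0, 0, 0, 0, 0]]}}

```text
t: 9.68
eef_pos: [0.6045, -0.0387, 0.1166]
eef_rot: [-180.0, -13.8, 168.7]
force: [0.2, -1.0, -2.9]
width: 0.0162
grip_force: 97.8
```

```bash
python3 - <<'E'
from kin import *
from cell import robot,eyes
st=robot.sense();print(st['q'].round(1),st['force'],st['width'],st['grip_force'])
c=eyes.camera('side');cv2.imwrite('pics/s5.png',cv2.resize(c['img'][60:280,200:470,::-1],None,fx=2.5,fy=2.5))
psi=-45;X=np.array([1,-1])/2**.5
p,r=tcp(-14,psi,[*(B-.03*X),.19]); print(p,r.as_euler("xyz",degrees=True))
A=R.from_euler("xyz",st["eef_rot"],degrees=True); v=(A.inv()*r).as_rotvec(); t=A.inv().apply(p-st["eef_pos"]); print(v.round(3),t.round(3),np.degrees(np.linalg.norm(v)))
E
```

```text
[ 20.6  51.  -34.5  85.4  24.3  65.7  59.5] [ 0.16546225 -0.99914987 -2.92943193] 0.016154386591768075 97.82789468765259
[0.55935534 0.17664466 0.14138413] [180. -14. 135.]
[-0.142  0.003  0.571] [ 0.09   0.202 -0.003] 33.69617721445641
```

View pics/s5.png

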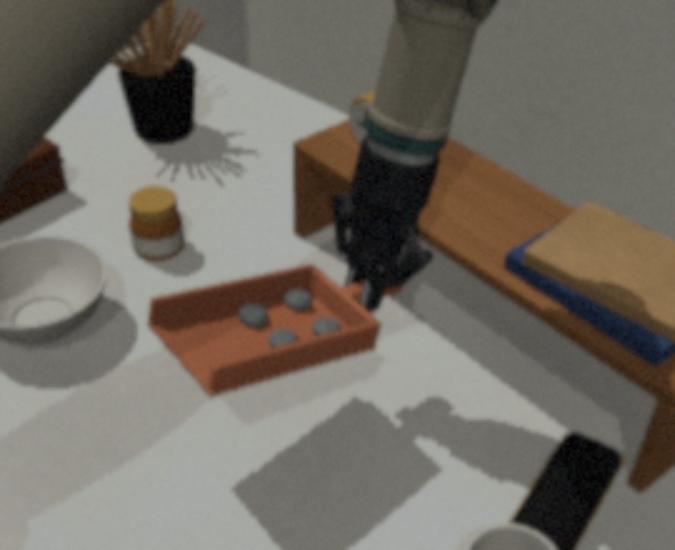

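The tray is held nose-up with all four buttons inside it. The bowl and candle are untouched.

Call:
{"method": "servo_tool", "body": {"rows": [[-0.007, 0, 0.03, 0.005, 0.01, 0, 0], [-0.02, 0, 0.086, 0.014, 0.03, 0, 0], [-0.037, 0, 0.15, 0.024, 0.053, 0, 0], [-0.055, 0, 0.22, 0.035, 0.078, 0, 0], [-0.071, 0, 0.285, 0.045, 0.101, 0, 0]]}}

```text
t: 10.35
eef_pos: [0.5812, 0.0709, 0.128]
eef_rot: [179.9, -13.9, 151.7]
force: [-0.1, 0.0, -3.2]
width: 0.0157
grip_force: 97.8
```

```bash
python3 - <<'E'
from kin import *
from cell import robot
print(robot.sense()['q'].round(1))
X=np.array([1,-1])/2**.5
p,r=tcp(-14,-45,[*(B-.03*X),.19]); go(p,r.as_euler("xyz",degrees=True))
E
```

```text
[ 13.4  47.4 -32.8  91.   16.9  58.9  38.9]
row [-0.0695, 0.0017, 0.2833] [0.0705, 0.0828, 0.0037] deg 16.7 dist 0.109
```

Call:
{"method": "servo_tool", "body": {"rows": [[-0.017, 0, 0.07, 0.018, 0.021, 0, 0], [-0.034, 0, 0.14, 0.035, 0.041, 0, 0], [-0.05, 0, 0.2, 0.05, 0.059, 0, 0], [-0.062, 0, 0.25, 0.062, 0.073, 0, 0], [-0.07, 0, 0.283, 0.0705, 0.083, 0.0035, 0]]}}

```text
t: 10.98
eef_pos: [0.5591, 0.1766, 0.1419]
eef_rot: [179.9, -13.9, 135.1]
force: [-1.0, -1.0, -2.6]
width: 0.0162
grip_force: 97.8
```

Call:
{"method": "servo_tool", "body": {"rows": [[0, 0, 0, 0, 0, 0, 0], [0, 0, 0, 0, 0, 0, 0], [0, 0, 0, 0, 0, 0, 0]]}}

```text
t: 11.35
eef_pos: [0.5607, 0.174, 0.1416]
eef_rot: [179.9, -13.8, 135.1]
force: [-0.5, 0.1, -3.1]
width: 0.0161
grip_force: 97.8
```

```bash
python3 - <<'E'
from kin import *
from cell import robot
st=robot.sense();print(st['q'].round(1))
X=np.array([1,-1])/2**.5
cur=(st["eef_pos"],st["eef_rot"])
for th,off,z in ((-9,-.025,.16),(0,-.01,.13),(5,.0,.11),(10,.015,.095),(15,.025,.085),(20,.03,.08),(25,.035,.08),(30,.035,.08),(35,.035,.08),(40,.035,.08)):
    p,r=tcp(th,-45,[*(B+off*X),z]); print(th); go(p,r.as_euler("xyz",degrees=True),cur)
E
```

```text
[  4.8  44.  -30.4  94.9  10.3  52.   19.1]
-9
row [0.0006, -0.0844, 0.0015] [-0.0082, 0.0009, 0.0099] deg 4.8 dist 0.013
0
row [0.0007, -0.2415, 0.0014] [-0.0238, 0.0009, 0.0019] deg 13.8 dist 0.024
5
row [0.0008, -0.3287, 0.0014] [-0.0326, 0.0009, 0.0009] deg 18.8 dist 0.033
10
row [0.0009, -0.416, 0.0014] [-0.0436, 0.0008, -0.0056] deg 23.8 dist 0.044
15
row [0.0009, -0.5033, 0.0013] [-0.047, 0.0008, -0.0151] deg 28.8 dist 0.049
20
row [0.001, -0.5905, 0.0013] [-0.0429, 0.0009, -0.0275] deg 33.8 dist 0.051
25
row [0.001, -0.6778, 0.0013] [-0.0362, 0.0009, -0.0437] deg 38.8 dist 0.057
30
row [0.0011, -0.7651, 0.0012] [-0.0235, 0.0009, -0.0577] deg 43.8 dist 0.062
35
row [0.0012, -0.8523, 0.0012] [-0.0095, 0.0009, -0.0705] deg 48.8 dist 0.071
40
row [0.0012, -0.9396, 0.0011] [0.0055, 0.001, -0.0821] deg 53.8 dist 0.082
```

Call:
{"method": "servo_tool", "body": {"rows": [[0, -0.084, 0, -0.008, 0.001, 0.008, 0], [0, -0.165, 0, -0.016, 0.001, 0.006, 0], [0, -0.2415, 0, -0.024, 0.001, 0.002, 0], [0, -0.329, 0, -0.033, 0.001, 0.001, 0], [0, -0.416, 0, -0.0435, 0.001, -0.0055, 0]]}}

```text
t: 11.98
eef_pos: [0.5919, 0.1445, 0.1366]
eef_rot: [179.9, 10.1, 135.1]
force: [-0.4, 0.3, -3.5]
width: 0.0164
grip_force: 97.8
```

```bash
python3 - <<'E'
from kin import *
from cell import robot
st=robot.sense();print(st['q'].round(1))
X=np.array([1,-1])/2**.5
cur=(st["eef_pos"],st["eef_rot"])
for th,off,z in ((15,.025,.085),(20,.03,.08),(25,.035,.08),(30,.035,.08),(35,.035,.08),(40,.035,.08)):
    p,r=tcp(th,-45,[*(B+off*X),z]); print(th); go(p,r.as_euler("xyz",degrees=True),cur)
E
```

```text
[-13.3  38.  -13.  103.7  28.3  38.7  -0.5]
15
row [0.0012, -0.086, 0.0013] [-0.0077, -0.0002, -0.0072] deg 4.9 dist 0.011
20
row [0.0013, -0.1733, 0.0012] [-0.0089, -0.0002, -0.0201] deg 9.9 dist 0.022
25
row [0.0013, -0.2606, 0.0012] [-0.0095, -0.0002, -0.0377] deg 14.9 dist 0.039
30
row [0.0014, -0.3478, 0.0011] [-0.0034, -0.0002, -0.0556] deg 19.9 dist 0.056
35
row [0.0015, -0.4351, 0.0011] [0.0041, -0.0001, -0.073] deg 24.9 dist 0.073
40
row [0.0015, -0.5224, 0.001] [0.0131, -0.0001, -0.0896] deg 29.9 dist 0.091
```

Call:
{"method": "servo_tool", "body": {"rows": [[0, -0.086, 0, -0.0077, 0, -0.007, 0], [0, -0.173, 0, -0.009, 0, -0.02, 0], [0, -0.217, 0, -0.0095, 0, -0.029, 0], [0, -0.26, 0, -0.0095, 0, -0.0375, 0], [0, -0.26, 0, -0.0095, 0, -0.0375, 0]]}}

```text
t: 12.6
eef_pos: [0.5936, 0.1443, 0.1753]
eef_rot: [179.9, 24.8, 135.2]
force: [0.5, -0.4, -3.3]
width: 0.0161
grip_force: 97.9
```

```bash
python3 - <<'E'
from kin import *
from cell import robot,eyes
st=robot.sense();print(st['q'].round(1))
c=eyes.camera('side');cv2.imwrite('pics/s6.png',cv2.resize(c['img'][80:280,130:400,::-1],None,fx=2.5,fy=2.5))
X=np.array([1,-1])/2**.5
cur=(st["eef_pos"],st["eef_rot"])
for th,off,z in ((30,.035,.08),(35,.035,.08),(40,.035,.08),(45,.035,.08)):
    p,r=tcp(th,-45,[*(B+off*X),z]); print(th); go(p,r.as_euler("xyz",degrees=True),cur)
E
```

```text
[-29.8  34.4   0.  108.4  41.4  37.6 -18. ]
30
row [0.0035, -0.0905, 0.0028] [-0.0, -0.0012, -0.0183] deg 5.2 dist 0.018
35
row [0.0037, -0.1777, 0.0027] [0.0029, -0.0011, -0.037] deg 10.2 dist 0.037
40
row [0.0038, -0.265, 0.0025] [0.0074, -0.0011, -0.0554] deg 15.2 dist 0.056
45
row [0.0039, -0.3523, 0.0023] [0.0134, -0.001, -0.0734] deg 20.2 dist 0.075
```

View pics/s6.png

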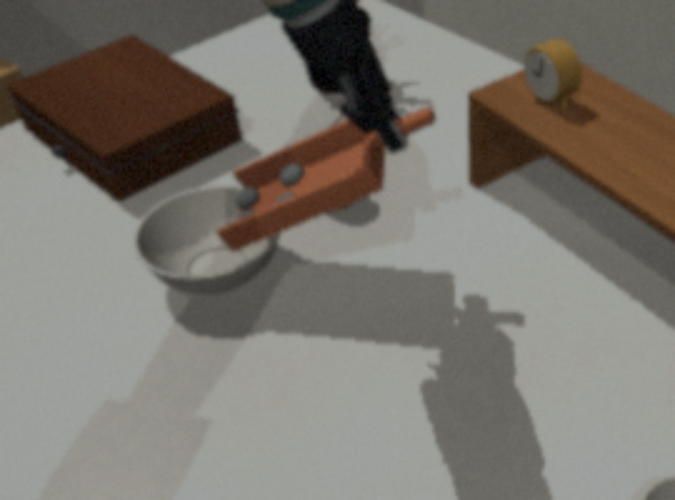

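At 25° the spout hangs over the bowl's near-right rim (about (230,235) in the crop) and the buttons are sliding. I'll tip further.

Call:
{"method": "servo_tool", "body": {"rows": [[0, -0.045, 0, 0, -0.001, -0.009, 0], [0, -0.09, 0, 0, -0.001, -0.018, 0], [0, -0.135, 0, 0.0015, -0.001, -0.027, 0], [0, -0.178, 0, 0.003, -0.001, -0.037, 0], [0, -0.178, 0, 0.003, -0.001, -0.037, 0]]}}

```text
t: 13.28
eef_pos: [0.5802, 0.156, 0.2072]
eef_rot: [179.9, 35.0, 135.1]
force: [1.0, -0.2, -2.8]
width: 0.0163
grip_force: 98.0
```

Call:
{"method": "servo_tool", "body": {"rows": [[0, -0.045, 0, 0.002, 0, -0.009, 0], [0, -0.09, 0, 0.0045, 0, -0.018, 0], [0, -0.09, 0, 0.0045, 0, -0.018, 0], [0, -0.09, 0, 0.0045, 0, -0.018, 0]]}}

```text
t: 13.78
eef_pos: [0.571, 0.1637, 0.2197]
eef_rot: [179.9, 40.2, 135.0]
force: [0.4, -0.3, -3.1]
width: 0.0166
grip_force: 98.0
```

```bash
python3 - <<'E'
from kin import *
from cell import robot,eyes
st=robot.sense();print(st['q'].round(1))
c=eyes.camera('side');a=cv2.resize(c['img'][120:220,150:330,::-1],None,fx=3,fy=3)
c=eyes.camera('top');b=cv2.resize(c['img'][190:330,130:310,::-1],None,fx=3,fy=3)
cv2.imwrite('pics/s7.png',cv2.resize(np.vstack([a,b]),None,fx=.83,fy=.83))
E
```

```text
[-47.9  33.8   9.9 112.7  54.3  44.2 -38.4]
```

View pics/s7.png

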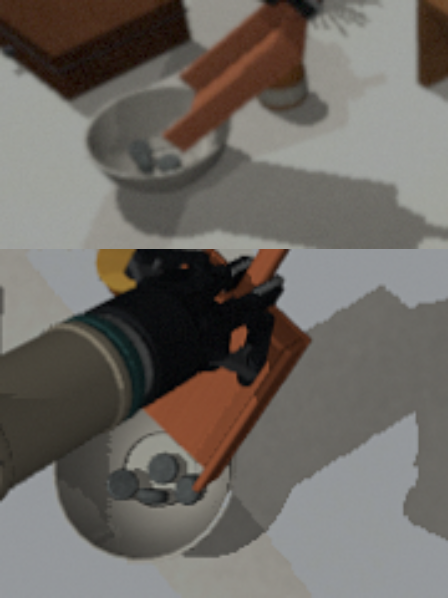

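Four buttons lie in the bowl (lower half of the crop: (123,485), (164,467), (152,495), (186,490)), and the tray is empty. I'll level it and carry it back.

```bash
python3 - <<'E'
from kin import *
from cell import robot
X=np.array([1,-1])/2**.5
p,r=tcp(0,-45,[*(B+.06*X),.14]); e1=r.as_euler("xyz",degrees=True)
go(p,e1); go([.606,-.0385,.06],[180,0,168.7],(p,e1))
E
```

```text
row [0.0017, 0.702, -0.0004] [-0.0106, 0.0008, 0.1083] deg 40.2 dist 0.109
row [0.0, 0.0, -0.5882] [-0.0896, -0.1191, 0.084] deg 33.7 dist 0.171
```

Call:
{"method": "servo_tool", "body": {"rows": [[0, 0.14, 0, -0.002, 0, 0.02, 0], [0, 0.28, 0, -0.004, 0, 0.043, 0], [0, 0.42, 0, -0.006, 0, 0.065, 0], [0, 0.56, 0, -0.008, 0, 0.087, 0], [0, 0.702, 0, -0.0106, 0, 0.108, 0]]}}

```text
t: 14.5
eef_pos: [0.6267, 0.1083, 0.1446]
eef_rot: [179.8, -0.2, 135.1]
force: [1.0, -0.0, -4.2]
width: 0.0158
grip_force: 97.9
```

Call:
{"method": "servo_tool", "body": {"rows": [[0, 0, 0, 0, 0, 0, 0]]}}

```text
t: 14.62
eef_pos: [0.6287, 0.1, 0.1423]
eef_rot: [-179.9, 0.1, 134.4]
force: [-0.0, -0.4, -2.5]
width: 0.0161
grip_force: 98.0
```

Call:
{"method": "servo_tool", "body": {"rows": [[0, 0, -0.1, -0.015, -0.02, 0.0, 0], [0, 0, -0.23, -0.035, -0.045, 0.01, 0], [0, 0, -0.36, -0.055, -0.07, 0.03, 0], [0, 0, -0.48, -0.073, -0.097, 0.05, 0], [0, 0, -0.588, -0.09, -0.119, 0.07, 0]]}}

```text
t: 15.25
eef_pos: [0.6053, -0.0399, 0.0736]
eef_rot: [-180.0, 0.1, 169.0]
force: [0.3, 0.3, -1.5]
width: 0.0164
grip_force: 98.1
```

Call:
{"method": "servo_tool", "body": {"rows": [[0, 0, 0, 0, 0, 0, 0], [0, 0, 0, 0, 0, 0, 0]]}}

```text
t: 15.5
eef_pos: [0.6062, -0.0371, 0.0745]
eef_rot: [179.9, 0.1, 168.8]
force: [-0.1, 0.4, -2.6]
width: 0.0163
grip_force: 98.2
```

```bash
python3 - <<'E'
from kin import *
from cell import robot,eyes
st=robot.sense();print(st["eef_pos"],st['q'].round(1),st["force"])
go([.606,-.0385,.02],[180,0,168.7])
c=eyes.camera("top"); C=cloud(c); m=tray_pose(c)&(np.abs(C[...,2]-.08)<.08); P=C[m]; print(len(P))
n=np.array([np.cos(np.radians(-11.3)),np.sin(np.radians(-11.3))]); u=(P[:,:2]-[.606,-.0385])@n
for a in np.arange(-.22,.06,.02):
    k=(u>a)&(u<a+.02)
    if k.sum()>5: print(a.round(2),k.sum(),np.percentile(P[k,2],[10,50,95]).round(4))
E
```

```text
[ 0.60616728 -0.03706181  0.07445733] [ 16.7  46.2 -25.9 100.8  29.4  39.7  53.5] [-0.12420173  0.42063193 -2.60645697]
row [0.0022, 0.0021, 0.0014] [-0.0, -0.0016, 0.0545] deg 0.2 dist 0.054
15367
-0.22 1150 [0.0694 0.0744 0.0786]
-0.2 1307 [0.0691 0.074  0.0796]
-0.18 1300 [0.0692 0.074  0.0797]
-0.16 1274 [0.0691 0.0744 0.0806]
-0.14 974 [0.0688 0.0736 0.0949]
-0.12 608 [0.0683 0.0718 0.0965]
-0.1 456 [0.0681 0.0708 0.0975]
-0.08 447 [0.0686 0.071  0.0972]
-0.06 443 [0.0687 0.0713 0.0977]
-0.04 393 [0.0699 0.0935 0.1004]
-0.02 11 [0.0984 0.0997 0.1027]
```

Call:
{"method": "servo_tool", "body": {"rows": [[0, 0, 0, 0, 0, 0.02, 0], [0, 0, 0, 0, 0, 0.04, 0], [0, 0, 0, 0, 0, 0.055, 0], [0, 0, 0, 0, 0, 0.062, 0], [0, 0, 0, 0, 0, 0.065, 0]]}}

```text
t: 16.18
eef_pos: [0.6053, -0.0375, 0.0086]
eef_rot: [180.0, -0.0, 168.8]
force: [-3.0, -0.6, 10.1]
width: 0.0162
grip_force: 99.9
```

Call:
{"method": "servo_tool", "body": {"rows": [[0, 0, 0, 0, 0, 0, 0], [0, 0, 0, 0, 0, 0, 0]]}}

```text
t: 16.42
eef_pos: [0.6061, -0.0377, 0.0094]
eef_rot: [179.9, 0.1, 168.8]
force: [0.6, -0.1, -2.1]
width: 0.0166
grip_force: 98.3
```

Call:
{"method": "servo_tool", "body": {"rows": [[0, 0, 0, 0, 0, 0.0005, 0], [0, 0, 0, 0, 0, 0.0005, 0.15], [0, 0, 0, 0, 0, 0.0005, 0.3], [0, 0, 0, 0, 0, 0.0005, 0.6], [0, 0, 0, 0, 0, 0.0005, 0.6]]}}

```text
t: 17.05
eef_pos: [0.6058, -0.0376, 0.0086]
eef_rot: [179.9, 0.1, 168.8]
force: [-0.7, -0.3, -0.3]
width: 0.0511
grip_force: 0.0
```

Call:
{"method": "servo_tool", "body": {"rows": [[0, 0, 0, 0, 0, -0.02, 0.6], [0, 0, 0, 0, 0, -0.06, 0.6], [0, 0, 0, 0, 0, -0.11, 0.6], [0, 0, 0, 0, 0, -0.17, 0.6], [0, 0, 0, 0, 0, -0.22, 0.6]]}}

```text
t: 17.68
eef_pos: [0.6057, -0.0375, 0.2325]
eef_rot: [179.9, 0.2, 168.9]
force: [0.6, 0.1, 1.0]
width: 0.051
grip_force: 0.0
```

Call:
{"method": "servo_tool", "body": {"rows": [[0, 0, 0, 0, -0.05, 0, 0.6], [0, 0, 0, 0, -0.1, 0, 0.6], [0, 0, 0, 0.03, -0.15, 0, 0.6], [0, 0, 0, 0.05, -0.18, 0, 0.6], [0, 0, 0, 0.05, -0.18, 0, 0.6]]}}

```text
t: 18.3
eef_pos: [0.5191, -0.208, 0.2293]
eef_rot: [-179.9, 0.0, 168.5]
force: [0.6, -0.4, 0.8]
width: 0.0512
grip_force: 0.0
```

Call:
{"method": "servo_tool", "body": {"rows": [[0, 0, 0, 0, 0, 0, 0.6], [0, 0, 0, 0, 0, 0, 0.6], [0, 0, 0, 0, 0, 0, 0.6], [0, 0, 0, 0, 0, 0, 0.6]]}}

```text
t: 18.8
eef_pos: [0.5219, -0.2041, 0.2282]
eef_rot: [179.9, 0.1, 168.9]
force: [0.5, -0.7, 0.1]
width: 0.0511
grip_force: 0.0
```

```bash
python3 - <<'E'
from h import *
from cell import robot,eyes
st=robot.sense();print(st["eef_pos"],st["force"])
c=eyes.camera("top");cv2.imwrite('pics/t8.png',cv2.resize(c['img'][110:330,130:500,::-1],None,fx=2,fy=2,interpolation=2))
E
```

```text
[ 0.52185761 -0.2040788   0.22819947] [ 0.51537547 -0.67425286  0.08803826]
```

View pics/t8.png

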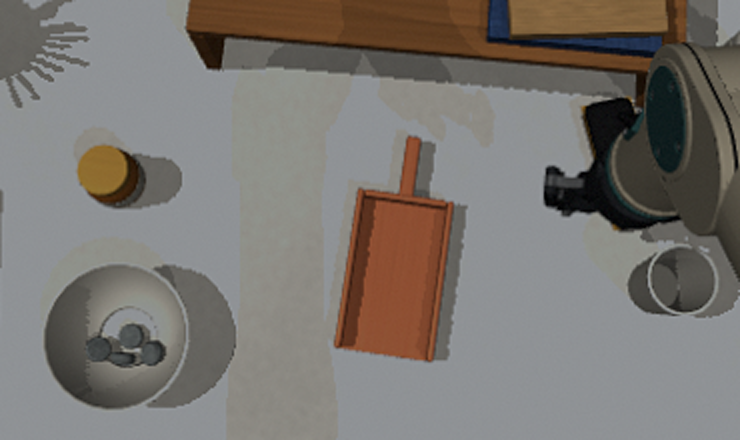

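The four buttons rest in the bowl ((98,348), (131,335), (121,357) and (153,351)). The empty tray lies flat with the gripper clear of it, and the bystanders stand in place.

```bash
python3 -c "
from cell import robot
print(robot.sign_off())"
```

```text
the job is handed in; nothing more can be done
None
```

I drew out the tray, set it down and let go of it, tipped all four buttons into the bowl, and set the empty tray flat on the table again; the job is handed in at about 19 s, with no verdict returned.

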